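# Clamp the rail and take the depth of its mortise

### The job

The rail has just been laid on the sloping drilling table: swing the open toggle clamp at its upper end fully shut. Then set the depth gauge's stock flat on the rail over the mortise, gently lower the blade until its tip touches the bottom, press the lock lever fully down, and leave the gauge standing there, locked, for me to read. Do not disturb the other things on the bench.

Things in the scene. Friction and masses are not known exactly. Their poses are not given: they have to be found in the camera images.
- gauge: Loose depth gauge (0.2 to 0.32 kg) standing on the bench. Wooden stock 130 x 26 x 22 mm (x, y, z), rubber-faced sole that grips slopes to 35 degrees; steel blade 12 x 5 mm slides along z through its middle, finger grip on top; lock lever on top at the +x side. Origin: centre of the sole; x along the stock to the lever end, z up.
- blade (a joint): Slide of the blade in the stock, m. 0: tip flush with the sole; positive: tip stands out that far (to 0.050); negative: drawn up (at the start 0 to -0.010). Lever open: moves stiffly (4 N either way) and stays where left, so the stock hangs on when carried by the grip, and pushing the grip with the stock seated slides the blade out. Lever locked: nipped fast.
- blade_tip (a point): Middle of the square lower end of the blade. Axes as the gauge's.
- grip (a point): Centre of the finger grip at the blade's upper end: wooden block 24 x 14 x 28 mm along the gauge's x, y, z, to be taken across its 14 mm (y). It is 98 mm above the blade tip (block from 84 to 112 mm above the tip).
- lock_lever (a joint): Angle of the lock lever, rad. 0: locked, pressed down on its stop, lying almost along the stock (its end 8 degrees, 0.14 rad, up); at the start open by 0.65 to 0.95, end standing up. Friction holds it at any angle; 1.5 N at its end moves it, 3 N over the last 0.3 rad, where its cam begins to nip the blade.
- lever_end (a point): Centre of the round cross bar (8 mm thick, 14 mm wide) that ends the lever, a plate 12 x 4 mm. Pivot: pin along y at gauge (16, 0, 30) mm, 43 mm from the bar. At joint angle q the bar is at gauge x = 16 + 43 cos(q + 0.14), y = 0, z = 30 + 43 sin(q + 0.14) mm.
- jig: Fixed base (270 x 150 mm) of the tilting drilling table, origin under its middle; its plate rises towards +x by 22 to 32 degrees. On it a wooden rail 210 x 46 x 58 mm lies up the slope, with a toggle clamp on its +y side 92 mm up and down from the mortise's middle: lower shut, upper open. Shut, foot and arm cover the face beyond 83 mm, 24 mm high; the handle stands upright, 56 mm high.
- clamp_handle (a joint): Handle of the upper toggle clamp, rad. 0: shut, handle upright (square to the rail's face) on its stop, arm down on the rail; grows as the handle is swung outwards, to the rail's +y side, which lifts the arm; at the start 0.75 to 1.05. Friction holds it at any angle; about 2 N near its end moves it.
- handle_ball (a point): Centre of the ball knob, 22 mm across, that ends that handle (a rod 9 mm thick), 55 mm from the pivot. Pivot: pin along x at (92, 52, -10) mm in mortise_mouth's frame; at joint angle q the ball is at y = 52 + 55 sin q, z = -10 + 55 cos q mm there. The arm swings with it (0.85 of the angle), pivoted at (92, 44, 13) mm, 54 mm long.
- mortise_mouth (a point): Centre of the mortise's mouth in the rail's sloping top face. x runs up the slope along the rail, y is level across it, z is square to the face, outwards. The mortise is a blind slot 35 mm (x) by 17 mm (y), cut square to the face.
- mortise_bottom (a point): Centre of the flat bottom of the mortise, 24 to 40 mm below the mouth (differs from piece to piece). Axes as mortise_mouth.
- glue: White bottle of glue, 58 mm across, 165 mm tall, loose, standing; origin at the middle of its foot. To be left alone.
- case: White hard spectacles case, 152 x 58 x 38 mm, loose; origin at the middle of its underside. To be left alone.
- tenon_rail: Offcut of rail with a tenon on its +x end: block 110 x 46 x 46 mm, tenon 32 mm long, loose; origin under the middle of the block. To be left alone.
There are look-alikes about, which are no part of the job. What is meant by the gauge is not green, and is the smaller of those in its own colour.

How it is judged (in metres and radians):
On the way, in this order (a step that is already met when the one before it is completed fails the run):
1. the upper toggle clamp is shut, its handle upright, before the gauge is set on the rail (value of joint clamp_handle below 0.08 rad and distance between gauge and mortise_mouth above 0.06 m), for 0.1 s.
2. the stock lies flat on the rail over the mortise and the blade's tip touches the bottom, with the lever still open (z of blade_tip in the frame of mortise_bottom below 0.002 m and horizontal distance between blade_tip and mortise_bottom below 0.025 m and z of gauge in the frame of mortise_mouth below 0.002 m and angle between the z axis of gauge and the z axis of mortise_mouth, either way round below 0.05 rad and value of joint lock_lever above 0.4 rad), for 0.1 s.
At the end, for the whole second after the job is handed in: Upper clamp shut within 0.08 rad; gauge let go and at rest on the rail, sole within 2 mm of its face and square to it within 3 degrees, blade in the mortise with its tip within 2 mm of the bottom, lock lever within 0.1 rad of fully down. Clamp shut first; tip on the bottom before locking (z of blade_tip in the frame of mortise_bottom between -0.002 and 0.002 m and horizontal distance between blade_tip and mortise_bottom below 0.025 m and z of gauge in the frame of mortise_mouth between -0.002 and 0.002 m and angle between the z axis of gauge and the z axis of mortise_mouth, either way round below 0.05 rad and value of joint lock_lever below 0.1 rad and linear speed of gauge below 0.01 m/s and value of joint clamp_handle below 0.08 rad); the robot touches nothing.
It fails at once if the gauge is rammed against the rail or its table (over 60 N) (contact force between gauge and jig above 60 N).
It fails at once if the glue bottle is moved more than 25 mm or tipped (distance of glue from where it was at the start of the episode above 0.025 m or angle between glue's own z axis and vertical above 0.4 rad).
It fails at once if the spectacles case is moved more than 25 mm (distance of case from where it was at the start of the episode above 0.025 m).
It fails at once if the tenoned offcut is moved more than 25 mm (distance of tenon_rail from where it was at the start of the episode above 0.025 m).
It also fails if it takes over 62 s, if anything falls off the work surface, if the arm or the gripper's body presses on something with over 40 N, if the wrist force passes 120 N, or if a joint passes its speed limit or range.

### The arm

A 6-joint arm with a two-finger parallel gripper is mounted at the origin on the work surface. World frame = base frame: x ahead of the robot, y to its left, z up, the work surface at z = 0. Lengths are in m, angles in degrees, forces in N, time in s.
With the tool pointing down it reaches from about 0.275 to 0.725 m from the base axis. Payload 5.6 kg.
Tool frame: the origin (TCP) lies at the very end of the fingers, on their centre line; the grasp point (between the pads) lies 19 mm behind it; z points along the fingers, y is the direction in which the jaws open and shut (so a half turn about z gives the same grasp; the last joint's range is limited). The gripper opens to 85 mm and grips with 20 to 120 N. Pads are 22 mm wide; open, the fingers measure 114 mm over their backs; the gripper's body (76 mm by 85 mm) begins 54 mm behind the grasp point. The pads swing forward as they close: fully open they stand 13 mm farther back than shut.
Start: joints at [-51.417, 14.616, 6.199, 0, -81.583, -16.306], TCP at [0.209, -0.509, 0.231] pointing down, gripper open.
Joint ranges: [-168.99, 168.99], [-69.2, 112.95], [-62.41, 85.93], [-164.36, 98.24], [-168.68, -3.75], [-174.98, 174.98]. Speed limits (degrees/s): [147.25, 147.25, 180, 180, 180, 180].

### API

Orientations are given as [roll, pitch, yaw] about the fixed x, y, z axes, in that order (R = Rz(yaw) Ry(pitch) Rx(roll)).
In Python, from rig import read_state, vision, finish_job, finder gives the robot as it stands.
- The arm moves only by the shell command python3 -m inch 'ROWS' [OPENING] [FORCE]. ROWS is JSON, one flat list of numbers, 4 for each row, row after row: the shift along the tool's x, y, z in m, then the turn about the tool's z in degrees. In form: [dx, dy, dz, spin, dx, dy, dz, spin, ...]. A call has 1 to 10 rows; each row shifts and turns the commanded pose from where the row before left it, along the tool's axes as they then stand; what a row does not reach is not made up. A row lasts 1/8 s, in which the tool goes at most 62.5 mm and 10.7 degrees, less where a joint would pass 70% of its speed; a pose out of reach is approached as far as the arm can. A call with a gripper value outside its range is refused whole. OPENING is the gripper's target within -1 to 1 (fully open at 1, half-way at 0, shut at -1), set as the call begins (- or left out, the last holds). The fingers move at their own pace and stop on an object; FORCE is the grip in N (left out, the last holds). Time passes only in rows, so rows that do not move let the fingers close. It gives the time, the measured TCP pose, the force and the opening at its end, in the units of the state.
- read_state(): the state, without advancing time (a new reading comes with each control period).
- vision.get_image(name): name is "scene" or "top" or "wrist"; returns (picture, depth): 400x640x3 uint8, blue, green, red; 400x640 float32, m along the optical axis (not along the pixel's ray), 0 where there is no reading.
- vision.camera_info(name): a dict with "mtx" (3x3 intrinsics, pixels), "world_from_camera" (4x4, takes a point from camera to world coordinates); the wrist camera has in their place "T_tool_cam" (4x4, takes a point from camera to tool coordinates, whose origin is the TCP and whose axes are the flange's). Camera axes: x right, y up, looking along -z (the intrinsics and any distortion apply to the point x, -y, -z); pixel columns grow to the right and rows downward; lengths in m; the calibration is good to about 2 mm. A picture is of the moment at which its call begins: read the wrist's pose just before it. camera_info takes no time and is no camera call.
- finish_job(): hands the job in, once; it reports no verdict.
Trained networks look in the newest picture that a camera, given by its name, has taken for a name from the list of things; names that differ only in an ending like _2 or _b are one class to them, and where a whole thing is asked for, a point or a joint stands for the part that bears it (a point fixed in the world has none). Each returns a list of dicts, best first, with "confidence" (0 to 1); they miss things now and then, are a little off and sometimes report something else, mostly with a low value. They report only what shows in the picture. A call takes as long as a camera call. They do not tell look-alikes from the thing itself.
- finder.regions_of(camera, target): "region" (400x640 bool, what is visible of it) and "centre" ([column, row] in pixels, amid what is visible of it).
The state is a dict: "t": time; "joint_pos": joint angles; "joint_vel": joint speeds; "joint_efforts": joint torques, N m; "tcp_pos": TCP position; "tool_rot": TCP orientation; "force": force on the tool from outside, world axes, zero at the start; "moment": the same for the moment, N m; "grip_width": opening from 0.0 (shut) to 1.0 (fully open).
Only numpy, scipy, OpenCV 4.12 (cv2) and the standard library are available. Lean on these libraries where they do the work, as an engineer would, in place of code of your own. Each camera call takes 0.05 s, during which the arm holds its last target.

## Working session

There is one attempt and no reset: what is moved stays moved. The work goes in short steps, Python scripts to look and compute and a shell command to move; the robot and the scene stay as the last step left them, time stands still between calls to the robot, and variables do not carry over. Pictures are saved under pics/ and viewed, and the job is handed in when it is done.

```bash
ls; mkdir -p pics; cat > h.py <<'E'
import numpy as np, cv2
from rig import read_state, vision, finish_job, finder
from scipy.spatial.transform import Rotation as R
def cam(name, st=None):
    ci=vision.camera_info(name); K=np.array(ci["mtx"])
    if "world_from_camera" in ci: T=np.array(ci["world_from_camera"])
    else:
        st=st or read_state(); A=np.eye(4); A[:3,:3]=R.from_euler('xyz',st["tool_rot"],degrees=True).as_matrix(); A[:3,3]=st["tcp_pos"]
        T=A@np.array(ci["T_tool_cam"])
    return K,T
def cloud(d,K,T):
    v,u=np.mgrid[0:d.shape[0],0:d.shape[1]]
    P=np.stack([(u-K[0,2])/K[0,0]*d,-(v-K[1,2])/K[1,1]*d,-d],-1)
    return P@T[:3,:3].T+T[:3,3]
def proj(p,K,T):
    q=(np.asarray(p)-T[:3,3])@T[:3,:3]
    return np.stack([K[0,0]*q[...,0]/-q[...,2]+K[0,2],K[1,1]*-q[...,1]/-q[...,2]+K[1,2]],-1)
E
python3 - <<'E'
from h import *
print(read_state())
for n in ("scene","top"):
    im,d=vision.get_image(n); K,T=cam(n); np.savez(f"{n}0.npz",im=im,d=d,K=K,T=T)
    print(n,vision.camera_info(n).keys(),T[:3,3],(d>0).mean())
    cv2.imwrite(f"pics/{n}0.png",im)
E
```

```text
pics
{'t': 0.0, 'joint_pos': array([-5.14167290e+01,  1.46546387e+01,  6.12884801e+00, -2.74380573e-02,
       -8.15827273e+01, -1.63073653e+01]), 'joint_vel': array([-0.02731162,  0.05007248, -0.04435318,  0.07986247,  0.00142148,
       -0.04714525]), 'joint_efforts': array([-1.45032922e-03, -3.86628306e+01,  2.37939030e+01,  5.36522180e+00,
       -6.17974016e-03,  1.44866732e-05]), 'tcp_pos': array([ 0.20835736, -0.50846025,  0.2303679 ]), 'tool_rot': array([ 1.79888228e+02, -4.42785090e-03, -1.57728132e+02]), 'force': array([-0.18180461, -0.36964524,  0.62544979]), 'moment': array([0.02738374, 0.02501722, 0.01546136]), 'grip_width': 0.9979948411418662}
scene dict_keys(['mtx', 'world_from_camera']) [1.16340544 1.00724511 0.92331332] 0.996078125
top dict_keys(['mtx', 'world_from_camera']) [0.43741482 0.08249696 1.13051632] 0.995890625
```

View pics/scene0.png

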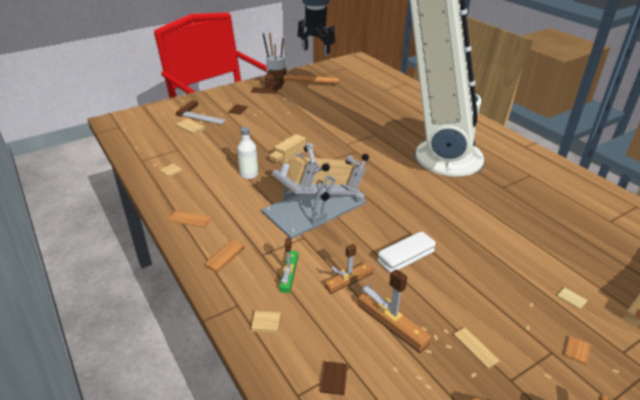

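View pics/top0.png

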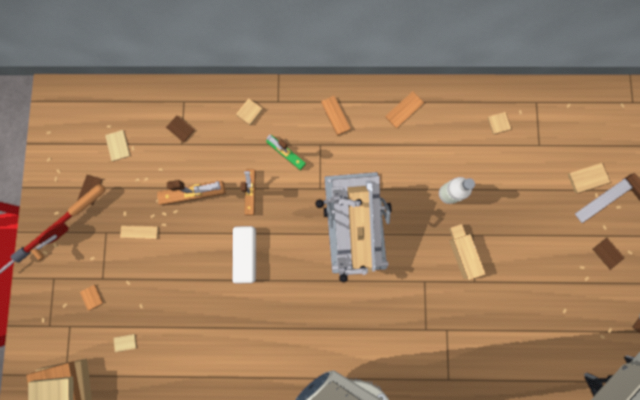

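Three gauges show in the top view: green at (285,152), a small orange one at (250,192) and a larger orange one at (190,192). Not green and the smaller of its colour means the one at (250,192). I'll confirm in crops and measure.

```bash
python3 - <<'E'
from h import *
z=np.load("top0.npz"); K,T=z["K"],z["T"]; W=cloud(z["d"],K,T)
s=np.load("scene0.npz")
a=cv2.resize(z["im"][130:290,150:410],None,fx=3,fy=3,interpolation=cv2.INTER_CUBIC)
cv2.imwrite("pics/topcrop.png",a)
a=cv2.resize(s["im"][120:360,230:450],None,fx=2.5,fy=2.5,interpolation=cv2.INTER_CUBIC)
cv2.imwrite("pics/scenecrop.png",a)
for n,(u,v) in dict(small=(250,200),big=(190,196),green=(295,158),jigtop=(360,195),jigbot=(360,260),ballA=(320,204),ballB=(388,206),ballC=(343,277),case=(244,255),glue=(457,190),tenon=(468,252)).items(): print(n,W[v,u].round(3))
for cam_ in ("top","scene"):
  vision.get_image(cam_)
  for t in ("gauge","clamp_handle","handle_ball","grip","lock_lever","jig"):
    for r in finder.regions_of(cam_,t)[:5]: print(cam_,t,round(r["confidence"],2),np.round(r["centre"]),r["region"].sum())
E
```

```text
small [0.59  0.285 0.021]
big [0.599 0.45  0.03 ]
green [0.71  0.161 0.02 ]
jigtop [ 0.581 -0.006  0.183]
jigbot [ 0.428 -0.011  0.115]
ballA [0.555 0.089 0.215]
ballB [ 0.564 -0.083  0.114]
ballC [0.388 0.034 0.159]
case [0.439 0.294 0.038]
glue [ 0.605 -0.257  0.118]
tenon [ 0.451 -0.304  0.045]
top gauge 0.74 [253. 193.] 538
top gauge 0.6 [184. 193.] 1116
top gauge 0.58 [286. 151.] 511
top clamp_handle 0.48 [240. 187.] 49
top clamp_handle 0.43 [319. 202.] 119
top handle_ball 0.46 [322. 201.] 115
top grip 0.55 [360. 231.] 25
top grip 0.52 [248. 190.] 76
top grip 0.49 [183. 189.] 207
top grip 0.41 [282. 144.] 80
top grip 0.36 [245. 178.] 91
top lock_lever 0.7 [206. 190.] 187
top lock_lever 0.63 [272. 140.] 83
top lock_lever 0.41 [250. 176.] 63
top jig 0.91 [357. 224.] 5806
scene gauge 0.72 [395. 312.] 2234
scene gauge 0.69 [289. 268.] 529
scene gauge 0.62 [346. 277.] 949
scene gauge 0.29 [323. 176.] 2832
scene clamp_handle 0.7 [351. 254.] 206
scene clamp_handle 0.58 [322. 168.] 78
scene handle_ball 0.74 [348. 256.] 185
scene handle_ball 0.48 [321. 168.] 104
scene grip 0.97 [396. 286.] 493
scene grip 0.7 [352. 256.] 208
scene grip 0.37 [336. 271.] 66
scene lock_lever 0.68 [379. 296.] 226
scene lock_lever 0.6 [287. 275.] 73
scene jig 0.75 [312. 194.] 5549
```

```bash
sleep 1
```

```text
(no output)
```

View pics/topcrop.png

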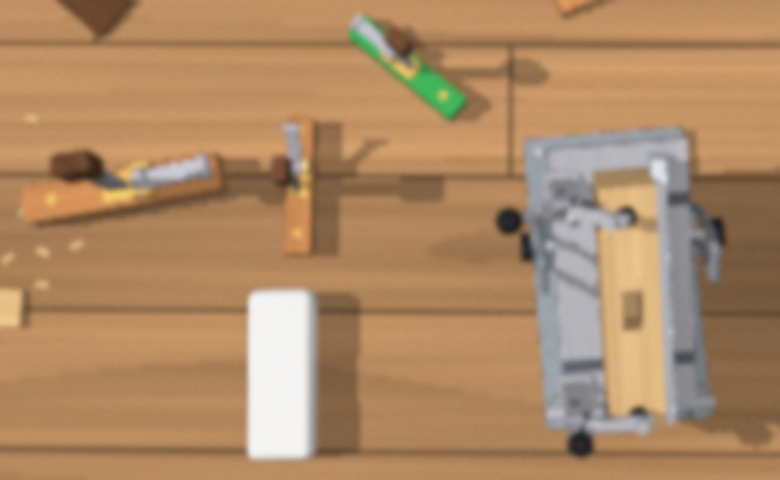

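View pics/scenecrop.png

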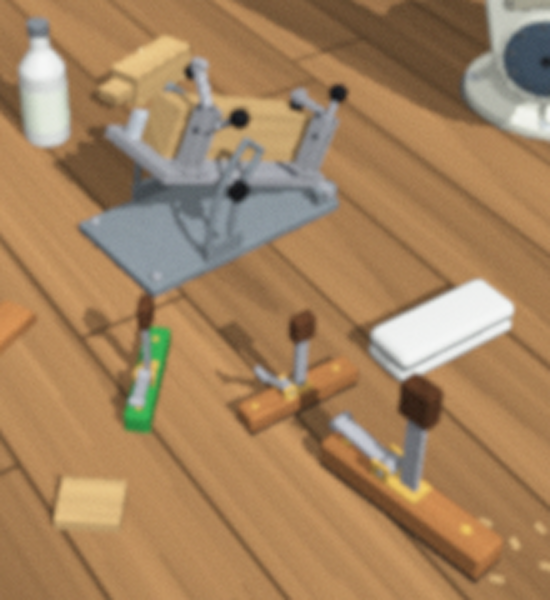

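The crops confirm it: the gauge is the small orange one at top (250,192), with its stock along world x and the lever end towards +x. The jig rises towards +x, and the upper clamp's ball is at (319,203). Next I fit the rail frame.

```bash
python3 - <<'E'
from h import *
np.set_printoptions(precision=4,suppress=True)
ci=vision.camera_info("wrist"); print(ci["T_tool_cam"],ci["mtx"])
z=np.load("top0.npz"); K,T=z["K"],z["T"]; W=cloud(z["d"],K,T); im=z["im"]
# rail face: tan-ish pixels in box
sub=np.zeros(im.shape[:2],bool); sub[185:270,340:382]=True
hsv=cv2.cvtColor(im,cv2.COLOR_BGR2HSV)
m=sub&(hsv[...,1]>90)&(hsv[...,0]>8)&(hsv[...,0]<30)&(W[...,2]>0.09)
P=W[m]; print(len(P))
# ransac plane
rng=np.random.default_rng(0);best=0
for i in range(500):
    a=P[rng.choice(len(P),3,False)];n=np.cross(a[1]-a[0],a[2]-a[0]);
    if np.linalg.norm(n)<1e-6: continue
    n/=np.linalg.norm(n);ins=abs((P-a[0])@n)<0.002
    if ins.sum()>best: best=ins.sum();bi=ins
Q=P[bi];c=Q.mean(0);n=np.linalg.svd(Q-c)[2][2];n*=np.sign(n[2])
print(best,c,n,np.degrees(np.arccos(n[2])),"yaw of uphill",np.degrees(np.arctan2(-n[1],-n[0])))
x=np.array([-n[0],-n[1],0]);x/=np.linalg.norm(x);x=x-n*(x@n);x/=np.linalg.norm(x);y=np.cross(n,x)
q=(Q-c)@np.stack([x,y],1); 
(cx,cy),wh,an=cv2.minAreaRect((q*1000).astype(np.float32));print(cx,cy,wh,an)
# gauge & others blobs heights
for (u,v) in [(241,186),(240,189),(246,175),(325,212),(319,204),(318,203),(360,232),(358,235),(362,234)]: print((u,v),W[v,u],im[v,u])
E
```

```text
[[-0.0014  0.9517  0.3071  0.0779]
 [ 1.      0.0019 -0.0012  0.0001]
 [-0.0017  0.3071 -0.9517 -0.1432]
 [ 0.      0.      0.      1.    ]] [[300.2742   0.     319.5349]
 [  0.     300.2742 204.8379]
 [  0.       0.       1.    ]]
1413
921 [ 0.4972 -0.0091  0.1471] [-0.4126 -0.0285  0.9105] 24.42709587869633 yaw of uphill 3.952548866940081
-1.2808303833007812 0.7324962615966797 (202.37762451171875, 44.609867095947266) 0.9263767600059509
(241, 186) [0.6135 0.2921 0.1136] [ 57  85 125]
(240, 189) [0.6059 0.2945 0.1129] [ 57  82 116]
(246, 175) [0.6541 0.2915 0.0548] [155 155 163]
(325, 212) [0.548  0.0768 0.112 ] [45 44 46]
(319, 204) [0.5546 0.0911 0.2191] [46 41 41]
(318, 203) [0.557  0.0934 0.2182] [47 44 43]
(360, 232) [ 0.4978 -0.0114  0.1133] [ 94 133 163]
(358, 235) [ 0.4906 -0.0069  0.107 ] [ 93 133 163]
(362, 234) [ 0.4931 -0.0168  0.1089] [ 87 122 151]
```

```bash
python3 -m inch '[-0.02,0.02,-0.04,0,-0.04,0.035,-0.02,0,-0.04,0.035,-0.01,0,-0.04,0.035,-0.01,0,-0.04,0.035,-0.01,0,-0.04,0.035,-0.01,0,-0.04,0.035,0,0,-0.04,0.035,0,0,-0.04,0.035,0,0,-0.04,0.035,0,0]' -1 40
python3 -m inch '[-0.04,0.035,0,0,-0.022,0.019,0,0,0,0,0,10,0,0,0,8,0,0,0,0]'
python3 -c "
from h import *;s=read_state();print(s['t'],s['joint_pos'],s['tcp_pos'],s['tool_rot'])
im,d=vision.get_image('wrist');K,T=cam('wrist',s);np.savez('w1.npz',im=im,d=d,K=K,T=T);cv2.imwrite('pics/w1.png',im)
for t in ('handle_ball','jig','clamp_handle'):
  for r in finder.regions_of('wrist',t)[:3]: print(t,r['confidence'],r['centre'],r['region'].sum())
"
```

```text
t: 2.05
tcp_pos: [0.4336, -0.0532, 0.3316]
tool_rot: [-180.0, 0.0, -157.7]
force: [-0.0, 0.0, 0.7]
grip_width: 0.001
t: 2.68
tcp_pos: [0.4701, 0.0187, 0.3313]
tool_rot: [180.0, 0.0, -175.6]
force: [-1.2, 0.1, 0.2]
grip_width: -0.003
2.675 [ 2.14324188e+01  4.89346978e+00  8.67354907e+00 -1.49915243e-03
 -9.37761810e+01 -1.07076064e+02] [0.47005669 0.0186602  0.33132156] [ 1.79997425e+02  3.28717086e-03 -1.75643546e+02]
handle_ball 0.95 [377.6, 280.5] 616
handle_ball 0.39 [299.7, 201.8] 300
jig 0.97 [297.2, 192.4] 17566
clamp_handle 0.59 [379.5, 282.8] 559
```

View pics/w1.png

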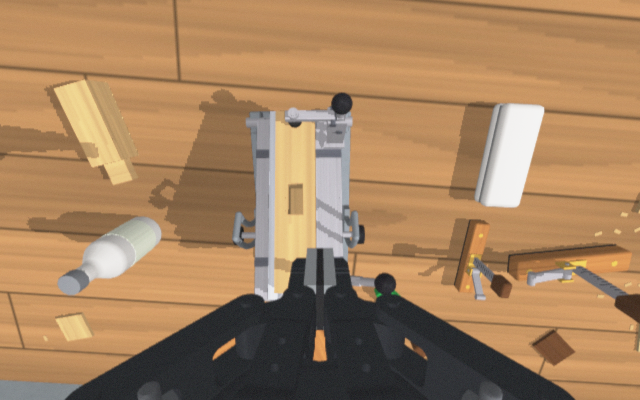

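The wrist view shows the mortise at (296,199), the open upper clamp's ball at (385,284), the shut lower ball at (342,104), and the gauge's stock at (472,255) with its grip at (502,287).

```bash
cat > fit.py <<'E'
from h import *
np.set_printoptions(precision=4,suppress=True)
z=np.load("w1.npz"); K,T,d,im=z["K"],z["T"],z["d"],z["im"]; W=cloud(d,K,T)
hsv=cv2.cvtColor(im,cv2.COLOR_BGR2HSV)
P=W[130:255,280:312].reshape(-1,3)
rng=np.random.default_rng(0);best=0
for i in range(500):
    a=P[rng.choice(len(P),3,False)];n=np.cross(a[1]-a[0],a[2]-a[0])
    if np.linalg.norm(n)<1e-6: continue
    n/=np.linalg.norm(n);ins=abs((P-a[0])@n)<0.0015
    if ins.sum()>best: best=ins.sum();bi=ins
Q=P[bi];c=Q.mean(0);n=np.linalg.svd(Q-c)[2][2];n*=np.sign(n[2])
print(best,len(P),c,n,np.degrees(np.arccos(n[2])),"yaw",np.degrees(np.arctan2(-n[1],-n[0])))
# face pixels whole image within plane
h=(W-c)@n
m=(abs(h)<0.002)&(hsv[...,1]>60); m[:100]=0;m[300:]=0;m[:,:255]=0;m[:,335:]=0
m=cv2.morphologyEx(m.astype(np.uint8),cv2.MORPH_OPEN,np.ones((3,3)))
nl,l,st,_=cv2.connectedComponentsWithStats(m); k=1+np.argmax(st[1:,4]); m=(l==k)
# yaw from the edges of rail
edges=[];
for r in range(130,255):
    cs=np.where(m[r])[0]
    if len(cs)>20: edges.append((W[r,cs[0]],W[r,cs[-1]]))
for i in (0,1):
    e=np.array([q[i] for q in edges]);f=np.polyfit(e[:,0],e[:,1],1);print("edge yaw",np.degrees(np.arctan(f[0])),np.std(e[:,1]-np.polyval(f,e[:,0])))
e=np.array([(q[0]+q[1])/2 for q in edges]);f=np.polyfit(e[:,0],e[:,1],1);print("mid yaw",np.degrees(np.arctan(f[0])),f, "width",np.mean([np.linalg.norm(q[0]-q[1]) for q in edges]))
yaw=np.arctan(f[0])
# mouth: below-plane hole inside rail
hole=(h<-0.004)&(h>-0.06);hole[:175]=0;hole[225:]=0;hole[:,:285]=0;hole[:,308:]=0
# darker as well
v,u=np.where(hole);print("hole px",len(u),u.min(),u.max(),v.min(),v.max(),"min h",h[hole].min(),np.percentile(-h[hole],[50,80,90,95]))
# mouth rim px -> plane intersect
def onplane(u,v):
    r=np.array([(u-K[0,2])/K[0,0],-(v-K[1,2])/K[1,1],-1]);r=T[:3,:3]@r;o=T[:3,3];return o+r*((c-o)@n)/(r@n)
x=np.array([np.cos(yaw),np.sin(yaw),0]);x-=n*(x@n);x/=np.linalg.norm(x);y=np.cross(n,x)
pp=np.array([onplane(a,b) for a,b in zip(u,v)]);g=np.stack([(pp-c)@x,(pp-c)@y],1)
lo,hi=g.min(0),g.max(0);print("hole extent mm",(hi-lo)*1000)
M=c+x*(lo+hi)[0]/2+y*(lo+hi)[1]/2;print("mouth",M)
np.savez("rail.npz",M=M,x=x,y=y,n=n)
for nm,(uu,vv) in dict(ball=(385,284),low=(342,104)).items():
    b=W[vv-9:vv+10,uu-9:uu+10].reshape(-1,3);b=b[im[vv-9:vv+10,uu-9:uu+10].reshape(-1,3).max(1)<80]
    b=b[abs(b[:,2]-np.median(b[:,2]))<0.012]
    from scipy.optimize import least_squares
    s=least_squares(lambda p:np.linalg.norm(b-p,axis=1)-0.011,b.mean(0)-[0,0,0.01],loss='soft_l1',f_scale=0.001).x
    D=s-M;print(nm,s,"rail",np.array([D@x,D@y,D@n])*1000,len(b))
a=cv2.resize(im[90:310,230:420],None,fx=3,fy=2.7);cv2.imwrite("pics/w1c.png",a)
E
python3 fit.py
```

```text
3354 4000 [ 0.4833 -0.0071  0.1416] [-0.4097 -0.0365  0.9115] 24.29020750097052 yaw 5.095708496198257
edge yaw 5.114453939382652 0.0007731620521653265
edge yaw 3.0442103858399725 0.001960303903564856
mid yaw 4.083338849287842 [ 0.0714 -0.0429] width 0.04382537929171244
hole px 434 288 302 184 213 min h -0.035004107988600305 [0.0326 0.0334 0.0338 0.0341]
hole extent mm [33.4988 16.4974]
mouth [ 0.4923 -0.007   0.1457]
ball [0.5575 0.093  0.2061] rail [90.3042 95.5514 24.6726] 310
low [0.3856 0.0356 0.1487] rail [-93.2149  50.1321  44.9067] 313
```

```bash
python3 -m inch '[-0.032,0.036,0,0,-0.032,0.037,0,0,-0.032,0.037,0,0,0,0,0.045,0,0,0,0.045,0,0,0,0.03,0,0,0,0.014,0,0,0,0,0]'
python3 -c "
from h import *;s=read_state();
im,d=vision.get_image('scene');cv2.imwrite('pics/s2.png',cv2.resize(im[100:260,230:430],None,fx=4,fy=3.7))"
```

```text
t: 3.88
tcp_pos: [0.5575, 0.1352, 0.1971]
tool_rot: [-180.0, -0.0, -175.7]
force: [-0.3, -0.3, 1.3]
grip_width: 0.001
```

View pics/s2.png

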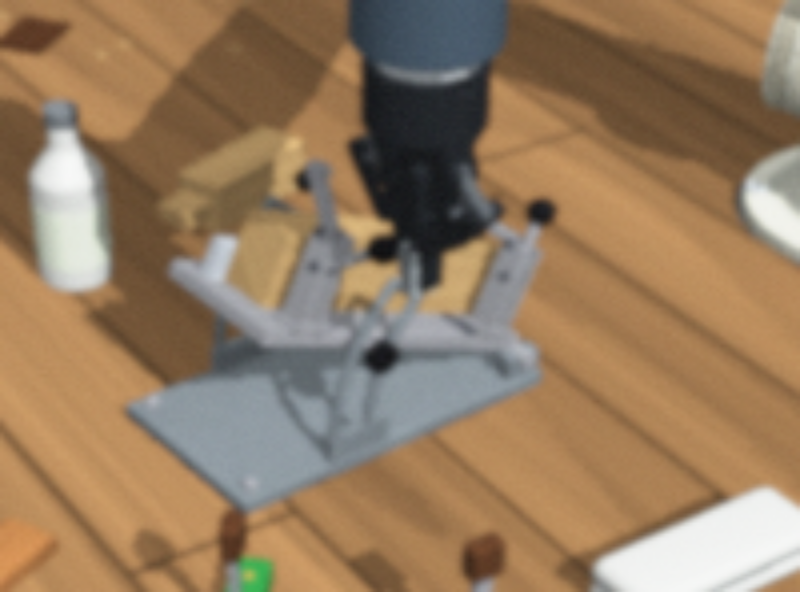

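```bash
python3 -m inch '[0,-0.012,0,0,0.001,-0.008,-0.003,0,0.001,-0.007,-0.003,0,0.001,-0.006,-0.003,0,0.001,-0.006,-0.002,0,0.001,-0.005,-0.002,0]'
python3 -m inch '[0.001,-0.004,-0.002,0,0.001,-0.004,-0.001,0]'
python3 -m inch '[0.001,-0.003,-0.001,0,0,-0.003,0,0]'
```

```text
t: 4.68
tcp_pos: [0.5544, 0.0973, 0.2149]
tool_rot: [179.3, 0.2, -175.6]
force: [-20.9, 22.5, 27.5]
grip_width: 0.003
t: 4.92
tcp_pos: [0.553, 0.0877, 0.2196]
tool_rot: [179.4, 0.3, -175.6]
force: [-22.5, 18.7, 33.4]
grip_width: -0.002
t: 5.18
tcp_pos: [0.5525, 0.0799, 0.2221]
tool_rot: [179.6, 0.3, -175.6]
force: [-26.5, 14.5, 39.7]
grip_width: -0.001
```

```bash
python3 -c "
from h import *;s=read_state();print(s['force'],s['tcp_pos'])
im,d=vision.get_image('scene');cv2.imwrite('pics/s3.png',cv2.resize(im[100:260,230:430],None,fx=4,fy=3.7))
im,d=vision.get_image('wrist');cv2.imwrite('pics/w3.png',im)"
```

```text
[-26.48445692  14.54403629  39.69457844] [0.55247604 0.07990612 0.2220716 ]
```

View pics/s3.png

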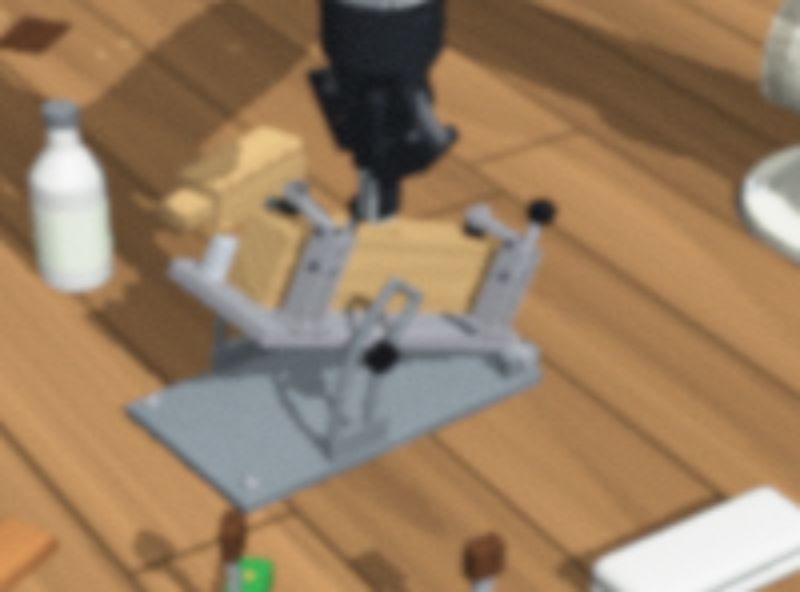

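View pics/w3.png

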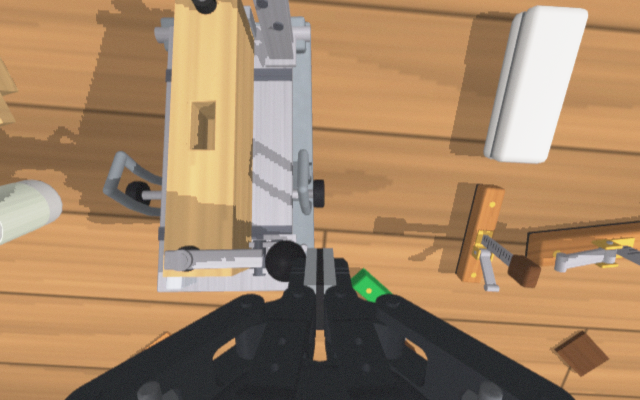

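```bash
cat > ball.py <<'E'
from h import *
from scipy.optimize import least_squares
np.set_printoptions(precision=4,suppress=True)
s=read_state();im,d=vision.get_image('wrist');K,T=cam('wrist',s);W=cloud(d,K,T)
r=np.load('rail.npz');M,x,y,n=[r[k] for k in ('M','x','y','n')]
import sys
u0,v0=int(sys.argv[1]),int(sys.argv[2])
uu,vv=u0,v0
b=W[vv-12:vv+13,uu-12:uu+13].reshape(-1,3)
zz=W[vv,uu,2];b=b[abs(b[:,2]-zz)<0.010]
p=least_squares(lambda p:np.linalg.norm(b-p,axis=1)-0.011,b.mean(0)-[0,0,0.01],loss='soft_l1',f_scale=0.001).x
D=p-M;D=np.array([D@x,D@y,D@n])*1000;print(p,"rail",D,"q",np.arctan2(D[1]-52,D[2]+10))
D=s['tcp_pos']-M;print("tcp rail",np.array([D@x,D@y,D@n])*1000)
E
python3 ball.py 285 262
```

```text
[0.5527 0.0628 0.2238] rail [91.3469 65.8982 43.8877] q 0.25240914649364277
tcp rail [91.4866 82.2994 42.0933]
```

```bash
python3 -m inch '[0.003,0,-0.006,0]'; python3 -m inch '[0.002,-0.004,-0.001,0,0,-0.004,0,0]'; python3 ball.py 285 262
```

```text
t: 5.45
tcp_pos: [0.5514, 0.0777, 0.2239]
tool_rot: [179.8, 0.3, -175.7]
force: [1.0, 1.1, 0.3]
grip_width: 0.004
t: 5.7
tcp_pos: [0.5513, 0.0683, 0.2245]
tool_rot: [180.0, 0.4, -175.7]
force: [-3.0, 3.1, 14.3]
grip_width: -0.002
[0.5529 0.0516 0.2249] rail [91.3414 54.7838 45.2422] q 0.05035070675026705
tcp rail [90.7373 71.5601 44.9301]
```

```bash
python3 -m inch '[0.001,-0.003,-0.001,0,0,-0.003,0,0]'; python3 -m inch '[0,-0.003,0,0,0,-0.002,0,0]';python3 ball.py 285 262
```

```text
t: 6.0
tcp_pos: [0.5513, 0.0657, 0.2249]
tool_rot: [179.6, 0.5, -175.7]
force: [-2.4, 17.2, 12.7]
grip_width: -0.003
t: 6.25
tcp_pos: [0.5515, 0.065, 0.2249]
tool_rot: [179.2, 0.6, -175.6]
force: [-5.0, 29.7, 14.7]
grip_width: -0.002
[0.5529 0.0501 0.225 ] rail [91.2415 53.2726 45.4176] q 0.02296006210611758
tcp rail [90.8356 68.2132 45.3026]
```

```bash
python3 -m inch '[0,0.02,0,0,0,0.005,-0.03,0,0,0.02,-0.05,0,-0.005,0.04,-0.01,0,-0.005,0.045,0,0,-0.01,0.03,0,0,0,0.01,0,0,0,0,0,0]' 1
cat > look.py <<'E'
from h import *
import sys
np.set_printoptions(precision=4,suppress=True)
nm=sys.argv[1]; s=read_state();im,d=vision.get_image('wrist');K,T=cam('wrist',s);np.savez(nm+'.npz',im=im,d=d,K=K,T=T);cv2.imwrite(f'pics/{nm}.png',im)
print(s['t'],s['tcp_pos'],s['tool_rot'],s['force'])
for t in sys.argv[2:]:
  for r in finder.regions_of('wrist',t)[:4]: print(t,r['confidence'],r['centre'],r['region'].sum())
E
python3 look.py w4 gauge grip lock_lever
```

```text
t: 7.3
tcp_pos: [0.5567, 0.2282, 0.3116]
tool_rot: [-179.9, -0.1, -175.7]
force: [-0.1, 0.0, -0.5]
grip_width: 1.0
7.3 [0.5567 0.2282 0.3116] [-179.9341   -0.0614 -175.7175] [-0.0897  0.0184 -0.5437]
gauge 0.88 [486.2, 215.1] 4963
gauge 0.86 [286.3, 273.9] 1950
gauge 0.69 [127.8, 130.4] 34503
grip 0.7 [504.7, 240.9] 1477
grip 0.69 [362.6, 224.8] 422
grip 0.63 [285.7, 292.7] 473
lock_lever 0.74 [355.0, 233.9] 196
lock_lever 0.67 [436.8, 223.6] 643
lock_lever 0.54 [305.0, 283.6] 230
```

View pics/w4.png

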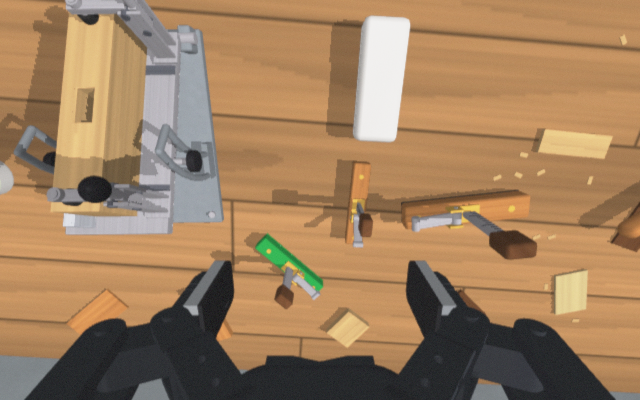

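The target gauge, the small orange one, shows its stock at (357,200), grip at (366,224) and lever end at (358,243). The upper clamp is shut, with its arm down on the rail.

```bash
python3 - <<'E'
from h import *
np.set_printoptions(precision=4,suppress=True)
z=np.load("w4.npz");K,T,d,im=[z[k] for k in ("K","T","d","im")];W=cloud(d,K,T)
hsv=cv2.cvtColor(im,cv2.COLOR_BGR2HSV)
box=np.zeros(d.shape,bool);box[150:255,335:380]=1
H=W[...,2]
print("bench z",np.median(W[150:250,385:395,2]))
st=box&(H>0.016)&(H<0.028)
P=W[st][:,:2];(cx,cy),wh,an=cv2.minAreaRect((P*1000).astype(np.float32));print("stock",cx,cy,wh,an,st.sum())
c=P.mean(0);v=np.linalg.svd(P-c)[2][0];print(c,np.degrees(np.arctan2(v[1],v[0])))
g=box&(H>0.07);G=W[g];print("grip px",g.sum(),np.where(g)[1].mean(),np.where(g)[0].mean(),"z",np.percentile(G[:,2],[2,20,50,90,98]))
top=G[G[:,2]>np.percentile(G[:,2],98)-0.006];(cx,cy),wh,an=cv2.minAreaRect((top[:,:2]*1000).astype(np.float32));print("grip top",top.mean(0),cx,cy,wh,an,len(top))
le=box&(H>0.04)&(H<0.07);L=W[le];print("mid heights");
for p in L[np.argsort(-L[:,0])][:12]: print(p)
a=cv2.resize(im[150:255,320:400],None,fx=7,fy=5.5,interpolation=cv2.INTER_CUBIC);cv2.imwrite("pics/g.png",a)
E
```

```text
bench z 0.0005924802719920463
stock 613.0953369140625 290.78094482421875 (128.6702423095703, 26.210113525390625) 0.2348918318748474 1030
[0.5974 0.2884] -4.034630722244658
grip px 328 364.5701219512195 223.1128048780488 z [0.0906 0.103  0.113  0.115  0.455 ]
grip top [0.479 0.223 0.455] 479.0292053222656 222.95753479003906 (0.0, 0.0) 0.0 21
mid heights
[0.6618 0.2859 0.0649]
[0.6618 0.2844 0.0651]
[0.6618 0.2917 0.0641]
[0.6617 0.2888 0.0646]
[0.6611 0.293  0.0652]
[0.6609 0.2972 0.0651]
[0.6608 0.2899 0.0663]
[0.6607 0.287  0.0669]
[0.6606 0.2942 0.0661]
[0.6606 0.2957 0.0659]
[0.6599 0.2842 0.0658]
[0.6597 0.2914 0.0651]
```

View pics/g.png

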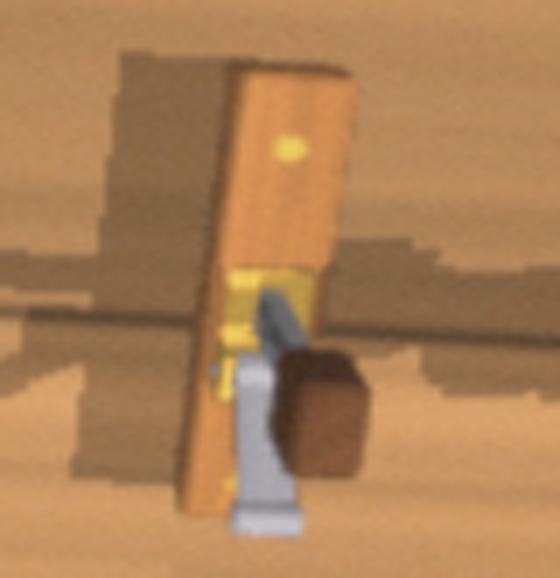

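```bash
python3 - <<'E'
from h import *
np.set_printoptions(precision=4,suppress=True)
z=np.load("w4.npz");K,T,d,im=[z[k] for k in ("K","T","d","im")];W=cloud(d,K,T)
box=np.zeros(d.shape,bool);box[205:240,355:376]=1
H=W[...,2];g=box&(H>0.105)&(H<0.13)
G=W[g];print(len(G),np.percentile(G[:,2],[5,50,95]));(cx,cy),wh,an=cv2.minAreaRect((G[:,:2]*1000).astype(np.float32));print(cx,cy,wh,an)
EOF=0
E
```

```text
232 [0.1075 0.1135 0.115 ]
613.5283203125 290.41668701171875 (23.729434967041016, 14.21239948272705) 1.537282109260559
```

```bash
python3 -m inch '[0,0,0,3.8,-0.029,0.031,0,0,-0.028,0.031,0.03,0,0,0,0.05,0,0,0,0.05,0,0,0,0.03,0,0,0,0,0]' 0
python3 look.py w5
```

```text
t: 8.38
tcp_pos: [0.6119, 0.2895, 0.1499]
tool_rot: [-179.8, -0.3, -179.6]
force: [0.1, 0.2, 0.5]
grip_width: 0.503
8.375 [0.6119 0.2895 0.1499] [-179.8252   -0.2633 -179.5771] [0.0785 0.2348 0.4795]
```

View pics/w5.png

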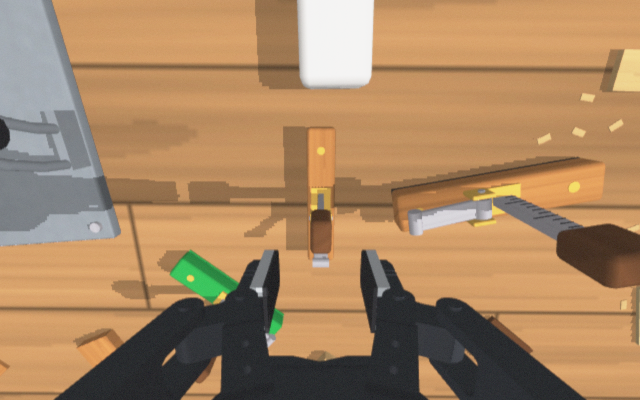

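Jaws straddle the grip at (320,232), squarely aligned. I'll lower the rest of the way and close.

```bash
python3 -m inch '[-0.001,0.001,0.03,0,0,0,0.025,0,0,0,0.013,0,0,0,0,0]'; python3 -m inch '[0,0,0,0,0,0,0,0,0,0,0,0,0,0,0,0]' -1 25
```

```text
t: 8.93
tcp_pos: [0.6145, 0.2921, 0.0851]
tool_rot: [180.0, 0.0, -179.5]
force: [0.1, 1.2, 0.4]
grip_width: 0.501
t: 9.43
tcp_pos: [0.6148, 0.2926, 0.0854]
tool_rot: [179.9, 0.1, -179.5]
force: [0.0, -0.4, 3.0]
grip_width: 0.157
```

```bash
python3 -m inch '[0,0,-0.005,0,0,0,-0.012,0,0,0,-0.02,0,0,0,-0.025,0,0,0,-0.03,-1,0,0,-0.03,-3,0,0,-0.03,0,0,0,-0.03,0,0,0,-0.02,0,0,0,-0.008,0]' 
python3 look.py w6
```

```text
t: 10.68
tcp_pos: [0.6143, 0.2922, 0.2958]
tool_rot: [179.9, 0.1, -175.5]
force: [0.4, 0.5, -2.6]
grip_width: 0.16
10.675 [0.6143 0.2922 0.2958] [ 179.9443    0.093  -175.5266] [ 0.3847  0.4616 -2.5665]
```

View pics/w6.png

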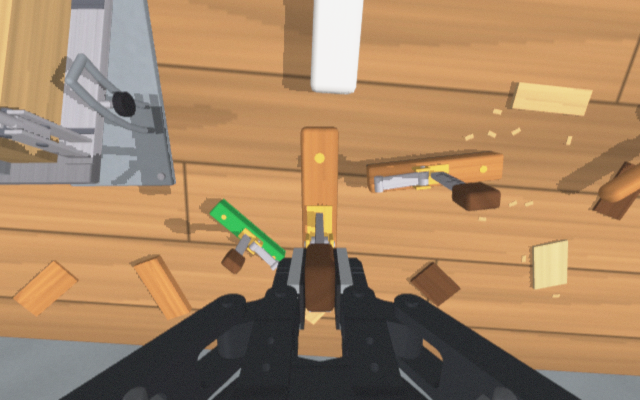

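```bash
cat > held.py <<'E'
from h import *
import sys
np.set_printoptions(precision=4,suppress=True)
z=np.load(sys.argv[1]+".npz");K,d,im=[z[k] for k in ("K","d","im")]
C=np.array(vision.camera_info("wrist")["T_tool_cam"]);P=cloud(d,K,C)  # tool coords
r0,r1,c0,c1=[int(a) for a in sys.argv[2:6]]
hsv=cv2.cvtColor(im,cv2.COLOR_BGR2HSV)
b=P[r0:r1,c0:c1].reshape(-1,3);h=hsv[r0:r1,c0:c1].reshape(-1,3)
zlo,zhi=float(sys.argv[6]),float(sys.argv[7])
b=b[(b[:,2]>zlo)&(b[:,2]<zhi)]
c=np.median(b,0);
for i in range(5):
    A=np.c_[b[:,:2],np.ones(len(b))];w=np.linalg.lstsq(A,b[:,2],rcond=None)[0];e=b[:,2]-A@w;b=b[abs(e)<max(0.0015,1.5*e.std())]
print("plane z=ax+by+c",w,"tilt deg about y",np.degrees(np.arctan(w[0])),"about x",np.degrees(np.arctan(w[1])),len(b))
(cx,cy),wh,an=cv2.minAreaRect((b[:,:2]*1000).astype(np.float32));print("rect",cx,cy,wh,an,"xmax",b[:,0].max())
E
python3 held.py w6 125 265 300 340 0.04 0.08
```

```text
plane z=ax+by+c [0.0157 0.0011 0.0621] tilt deg about y 0.9019509480216671 about x 0.060920312808924404 3110
rect 21.99298858642578 0.6276626586914062 (25.619352340698242, 87.7835464477539) 89.62140655517578 xmax 0.06588392843957157
```

```bash
python3 -m inch '[0.02,0,-0.02,0,0.04,0,-0.02,0,0.045,-0.02,0,0,0.03,-0.04,0,0,0.015,-0.045,0,0,0.012,-0.045,0,0,0.01,-0.045,0,0,0.005,-0.045,0,0,0,-0.035,0,0,0,-0.014,0,0]'
python3 -m inch '[-0.015,0,0,0,-0.012,0,0.01,0,0,0,0.015,0,0,0,0.01,0,0,0,0,0]' - 20
python3 look.py w7
```

```text
t: 11.98
tcp_pos: [0.4596, -0.0113, 0.3337]
tool_rot: [-180.0, -0.1, -175.6]
force: [-0.1, 1.3, -2.1]
grip_width: 0.161
t: 12.6
tcp_pos: [0.4869, -0.0072, 0.2981]
tool_rot: [-180.0, -0.1, -175.5]
force: [0.1, 0.4, -2.4]
grip_width: 0.159
12.6 [ 0.4869 -0.0072  0.2981] [-179.9834   -0.1414 -175.4746] [ 0.0667  0.3556 -2.3943]
```

View pics/w7.png

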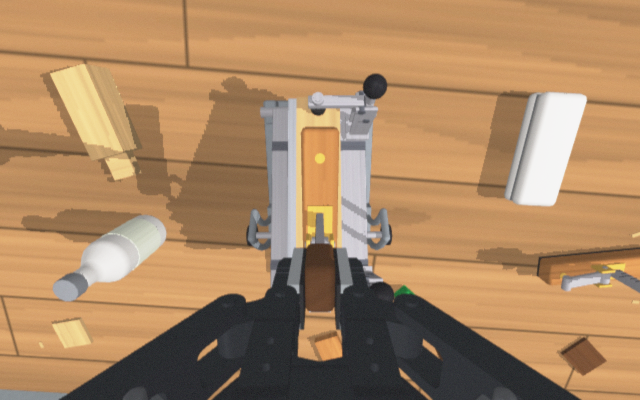

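The stock (302–339) is centred over the rail (297–342) and parallel to it. Lowering to edge contact.

```bash
python3 -m inch '[0,0,0.015,0,0,0,0.013,0,0,0,0.007,0,0,0,0.001,0]';python3 -m inch '[0,0,0.003,0,0,0,0,0]';python3 -m inch '[0,0,0.002,0,0,0,0,0]'
```

```text
t: 13.15
tcp_pos: [0.4868, -0.0079, 0.2627]
tool_rot: [-180.0, -0.1, -175.5]
force: [0.2, 0.4, -1.5]
grip_width: 0.159
t: 13.4
tcp_pos: [0.4872, -0.0077, 0.2604]
tool_rot: [180.0, 0.0, -175.5]
force: [-0.4, -0.3, -1.9]
grip_width: 0.16
t: 13.65
tcp_pos: [0.4871, -0.0077, 0.2582]
tool_rot: [180.0, -0.0, -175.5]
force: [-0.1, -0.4, -1.8]
grip_width: 0.16
```

```bash
python3 -m inch '[0,0,0.002,0,0,0,0,0]';python3 -m inch '[0.0053,0,0.0036,0,0,0,0,0]';python3 -m inch '[0.0053,0,0.0037,0,0,0,0,0]'; python3 look.py w8; python3 held.py w8 110 265 300 345 0.03 0.10
```

```text
t: 13.9
tcp_pos: [0.4873, -0.0078, 0.2568]
tool_rot: [-180.0, 0.0, -175.5]
force: [-0.6, 0.4, 0.1]
grip_width: 0.158
t: 14.15
tcp_pos: [0.4818, -0.0082, 0.2531]
tool_rot: [180.0, 0.1, -175.5]
force: [-0.3, 0.2, 1.6]
grip_width: 0.161
t: 14.4
tcp_pos: [0.476, -0.0086, 0.2488]
tool_rot: [180.0, -0.0, -175.5]
force: [-1.0, 0.2, 1.7]
grip_width: 0.159
14.4 [ 0.476  -0.0086  0.2488] [ 179.9973   -0.025  -175.5223] [-0.9801  0.2236  1.693 ]
plane z=ax+by+c [ 0.1256 -0.0036  0.0624] tilt deg about y 7.157872655055479 about x -0.2040321306141142 2863
rect 17.904823303222656 0.5232343673706055 (76.23136901855469, 25.16638946533203) 0.7058798670768738 xmax 0.056069889218004786
```

```bash
python3 -c "
from h import *
im,d=vision.get_image('scene');cv2.imwrite('pics/s8.png',cv2.resize(im[100:260,230:430],None,fx=4,fy=3.7))"
```

```text
(no output)
```

View pics/s8.png

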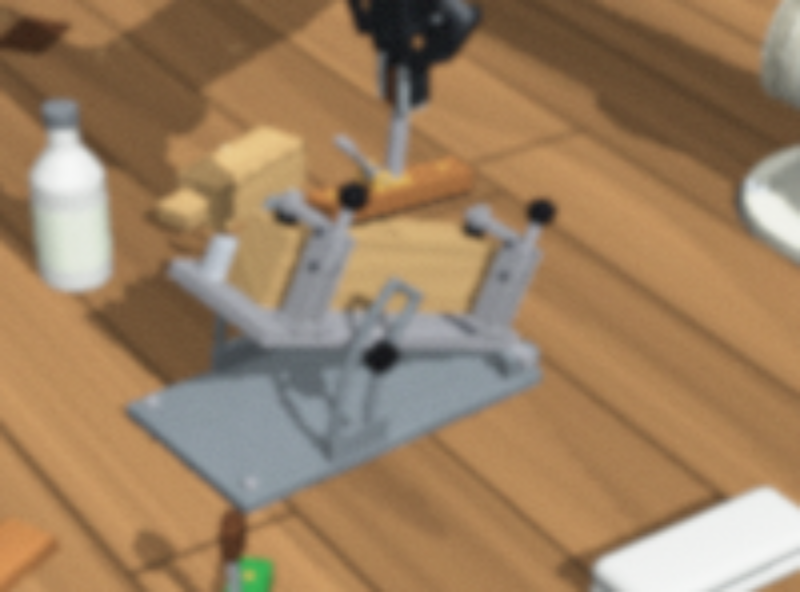

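The gauge is pivoting in the pads as planned, tilted about 7° at low force, and both clamps are shut. I continue along the arc.

```bash
python3 -m inch '[0.0049,0,0.0042,0,0,0,0,0,0.0048,0,0.0042,0,0,0,0,0]';python3 -m inch '[0.0044,0,0.0046,0,0,0,0,0,0.0044,0,0.0046,0,0,0,0,0]'; python3 look.py w9; python3 held.py w9 100 265 300 345 0.03 0.12
```

```text
t: 15.0
tcp_pos: [0.4664, -0.0093, 0.2401]
tool_rot: [180.0, -0.0, -175.5]
force: [-0.8, -0.8, 0.5]
grip_width: 0.161
t: 15.5
tcp_pos: [0.4577, -0.01, 0.231]
tool_rot: [180.0, -0.0, -175.5]
force: [0.9, 0.7, 0.3]
grip_width: 0.16
15.5 [ 0.4577 -0.01    0.231 ] [ 179.9925   -0.0352 -175.5234] [0.89   0.7234 0.3397]
plane z=ax+by+c [0.4501 1.1699 0.0699] tilt deg about y 24.2346350713733 about x 49.47604467303616 2787
rect 15.624698638916016 5.010835647583008 (97.442626953125, 33.76441955566406) 0.5423747897148132 xmax 0.06439983860631358
```

```bash
python3 -m inch '[0.0042,0,0.0052,0,0,0,0,0]'; python3 look.py w10; python3 held.py w10 130 250 309 335 0.03 0.10
```

```text
t: 15.8
tcp_pos: [0.4534, -0.0103, 0.2257]
tool_rot: [180.0, -0.0, -175.5]
force: [-0.6, 0.3, -0.2]
grip_width: 0.159
15.8 [ 0.4534 -0.0103  0.2257] [ 179.9959   -0.0474 -175.5242] [-0.5971  0.3353 -0.2234]
plane z=ax+by+c [0.4072 0.0045 0.0675] tilt deg about y 22.154944321158737 about x 0.2579481230856077 1624
rect 4.8741607666015625 2.0443339347839355 (52.80924987792969, 18.99889373779297) 0.330938458442688 xmax 0.031289368869080104
```

View pics/w10.png

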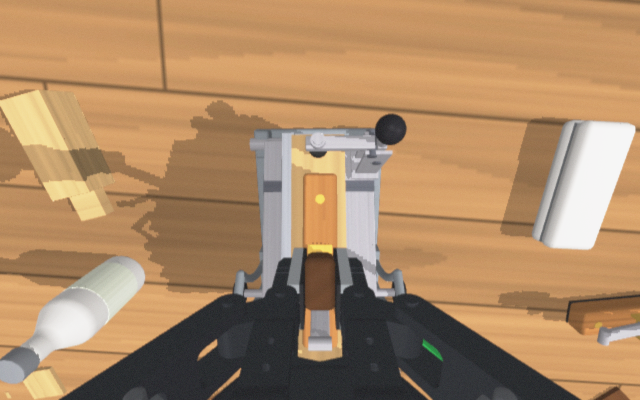

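```bash
python3 -m inch '[0.004,0,0.0055,0,0,0,0,0]'; python3 look.py w11; cat > pose.py <<'E'
from h import *
import sys
np.set_printoptions(precision=4,suppress=True)
r=np.load('rail.npz');M,x,y,n=[r[k] for k in ('M','x','y','n')]
z=np.load(sys.argv[1]+".npz");K,T,d,im=[z[k] for k in ("K","T","d","im")];W=cloud(d,K,T)
r0,r1,c0,c1=[int(a) for a in sys.argv[2:6]]
D=(W-M);h=np.stack([D@x,D@y,D@n],-1)*1000
hsv=cv2.cvtColor(im,cv2.COLOR_BGR2HSV)
b=h[r0:r1,c0:c1].reshape(-1,3);b=b[(abs(b[:,1])<20)&(b[:,2]>12)&(b[:,2]<35)&(b[:,0]<-14)&(b[:,0]>-80)]
A=np.c_[b[:,:2],np.ones(len(b))]
for i in range(4): 
    w=np.linalg.lstsq(A,b[:,2],rcond=None)[0];e=abs(b[:,2]-A@w)<1.5;b=b[e];A=A[e]
print("stock top: slope deg",np.degrees(np.arctan(w[:2])),"height at mouth",w[2],"x range",np.percentile(b[:,0],[0,1]),"y range",np.percentile(b[:,1],[1,99]),len(b))
s=read_state();D=s['tcp_pos']+np.array([0,0,.019])-M;print("grasp pt rail",np.array([D@x,D@y,D@n])*1000)
E
python3 pose.py w11 130 260 295 345
```

```text
t: 16.1
tcp_pos: [0.4496, -0.0106, 0.2203]
tool_rot: [180.0, -0.0, -175.5]
force: [-0.5, -0.1, -0.3]
grip_width: 0.163
16.1 [ 0.4496 -0.0106  0.2203] [ 179.9949   -0.0299 -175.5247] [-0.4649 -0.1391 -0.2526]
stock top: slope deg [-0.0781 -0.567 ] height at mouth 22.15890720425002 x range [-65.5893 -65.1972] y range [-11.9065  12.5659] 2124
grasp pt rail [ -0.6184   0.1612 102.964 ]
```

Stock flat on the rail: slope error 0.1°, top at 22.2 mm so the sole is on the face, centred within 1 mm. Now I slide the blade down square to the face.

```bash
python3 -m inch '[-0.0016,0,0.0036,0,-0.0016,0,0.0036,0,-0.0016,0,0.0036,0,-0.0016,0,0.0036,0,0,0,0,0]' - 30;python3 -m inch '[-0.0016,0,0.0036,0,-0.0016,0,0.0036,0,-0.0016,0,0.0036,0,0,0,0,0]'
```

```text
t: 16.77
tcp_pos: [0.4563, -0.0101, 0.2057]
tool_rot: [-180.0, -0.0, -175.5]
force: [0.1, 0.0, -1.1]
grip_width: 0.161
t: 17.27
tcp_pos: [0.4613, -0.0097, 0.1951]
tool_rot: [180.0, -0.0, -175.5]
force: [-1.0, 0.2, -0.7]
grip_width: 0.157
```

```bash
python3 look.py w12; python3 pose.py w12 100 290 295 345
```

```text
17.275 [ 0.4613 -0.0097  0.1951] [ 179.9986   -0.0021 -175.5291] [-1.0462  0.1687 -0.6902]
stock top: slope deg [-0.195  -0.1209] height at mouth 22.228784402787667 x range [-65.7492 -64.7099] y range [-12.083   12.3464] 2744
grasp pt rail [-0.0138  0.1094 75.1323]
```

View pics/w12.png

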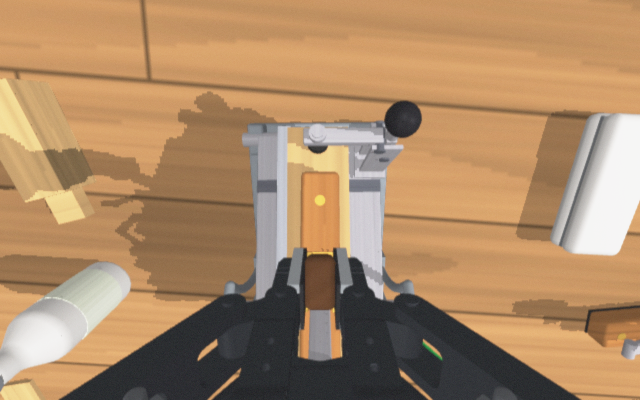

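```bash
for k in 1 2; do :; done
python3 -m inch '[-0.0008,0,0.0018,0,0,0,0,0]';python3 -m inch '[-0.0008,0,0.0018,0,0,0,0,0]';python3 -m inch '[-0.0004,0,0.0009,0,0,0,0,0]';python3 -m inch '[-0.0004,0,0.0009,0,0,0,0,0]'
```

```text
t: 17.58
tcp_pos: [0.4622, -0.0096, 0.1938]
tool_rot: [180.0, 0.0, -175.5]
force: [-1.9, -0.3, 1.2]
grip_width: 0.163
t: 17.82
tcp_pos: [0.4629, -0.0096, 0.1919]
tool_rot: [180.0, 0.0, -175.5]
force: [-3.2, 0.6, 1.0]
grip_width: 0.161
t: 18.08
tcp_pos: [0.4633, -0.0096, 0.1911]
tool_rot: [180.0, 0.0, -175.5]
force: [-1.8, 0.5, 0.7]
grip_width: 0.157
t: 18.32
tcp_pos: [0.4637, -0.0095, 0.1901]
tool_rot: [180.0, 0.0, -175.5]
force: [-1.9, 0.4, 1.1]
grip_width: 0.16
```

```bash
python3 -m inch '[-0.0004,0,0.0009,0,0,0,0,0]';python3 -m inch '[-0.0004,0,0.0009,0,0,0,0,0]'
```

```text
t: 18.58
tcp_pos: [0.4638, -0.0096, 0.19]
tool_rot: [-180.0, 0.0, -175.5]
force: [-5.4, 0.8, 7.4]
grip_width: 0.16
t: 18.82
tcp_pos: [0.4639, -0.0097, 0.1899]
tool_rot: [-180.0, 0.0, -175.5]
force: [-8.6, 2.9, 13.5]
grip_width: 0.158
```

```bash
python3 -m inch '[0.0004,0,-0.001,0,0,0,0,0]'; python3 look.py w13; python3 pose.py w13 100 290 295 345
```

```text
t: 19.08
tcp_pos: [0.4639, -0.0096, 0.19]
tool_rot: [-180.0, 0.0, -175.5]
force: [-4.5, 1.1, 9.0]
grip_width: 0.162
19.075 [ 0.4639 -0.0096  0.19  ] [-179.9927    0.0389 -175.5085] [-4.4806  1.0585  8.9952]
stock top: slope deg [ 0.0825 -0.0599] height at mouth 22.15568697734754 x range [-64.8517 -64.2322] y range [-12.0696  11.9301] 2863
grasp pt rail [ 0.0746 -0.0612 69.4629]
```

```bash
python3 -m inch '[0,0,0,0,0,0,0,0,0,0,0,0,0,0,0,0]' 0; python3 look.py w14; python3 pose.py w14 100 290 295 345;  python3 -m inch '[0,0,-0.02,0,0,0,-0.04,0,0.01,0,-0.04,0,0.01,0,-0.03,0,0,0,0,0]'; python3 look.py w15 gauge grip lock_lever
```

```text
t: 19.62
tcp_pos: [0.464, -0.0095, 0.1891]
tool_rot: [-180.0, -0.0, -175.5]
force: [0.8, -0.4, -0.5]
grip_width: 0.499
19.625 [ 0.464  -0.0095  0.1891] [-179.9963   -0.0088 -175.5255] [ 0.8358 -0.4439 -0.5485]
stock top: slope deg [ 0.3643 -0.0621] height at mouth 22.17328725862114 x range [-65.8618 -65.0477] y range [-12.1561  11.9378] 2921
grasp pt rail [-0.2524 -0.0178 68.6786]
t: 20.3
tcp_pos: [0.4447, -0.0111, 0.322]
tool_rot: [180.0, 0.3, -175.5]
force: [-0.4, -0.7, -1.1]
grip_width: 0.501
20.3 [ 0.4447 -0.0111  0.322 ] [ 179.9624    0.3365 -175.5201] [-0.4437 -0.6646 -1.0744]
gauge 0.68 [587.2, 281.3] 3986
gauge 0.67 [317.0, 221.9] 2798
grip 0.79 [617.9, 304.8] 616
grip 0.64 [320.7, 217.8] 419
lock_lever 0.71 [318.3, 250.5] 527
lock_lever 0.58 [565.5, 293.5] 482
```

View pics/w15.png

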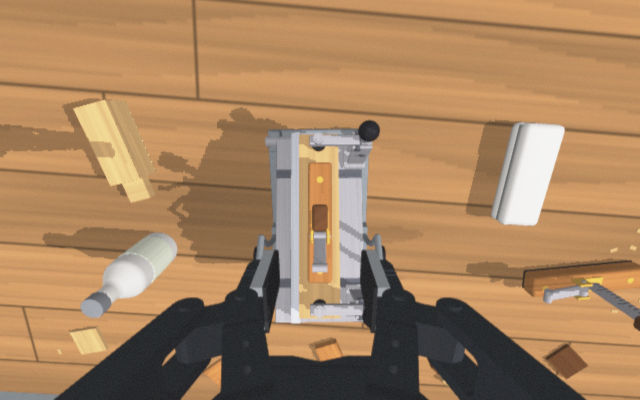

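The gauge stands on the rail: stock (320,163–283), grip (320,217), lever bar (320,266) still raised. Next I measure the bar and the grip.

```bash
python3 - <<'E'
from h import *
np.set_printoptions(precision=1,suppress=True)
r=np.load('rail.npz');M,x,y,n=[r[k] for k in ('M','x','y','n')]
z=np.load("w15.npz");K,T,d,im=[z[k] for k in ("K","T","d","im")];D=cloud(d,K,T)-M
h=np.stack([D@x,D@y,D@n],-1)*1000
for v in range(160,286,3): print(v,h[v,320])
g=h[160:290,300:340].reshape(-1,3);b=g[(g[:,0]>30)&(g[:,0]<66)&(g[:,2]>45)&(g[:,2]<80)];print(len(b),b.mean(0),b.max(0),np.percentile(b[:,1],[2,98]))
E
```

```text
160 [-73.2   0.5   0.8]
163 [-64.1   0.6  23. ]
166 [-61.2   0.6  21. ]
169 [-57.6   0.6  22.3]
172 [-54.6   0.6  20.6]
175 [-51.1   0.7  21.5]
178 [-47.4   0.7  23.5]
181 [-44.4   0.7  22. ]
184 [-41.    0.7  22.4]
187 [-37.8   0.8  22.1]
190 [-34.4   0.8  22.7]
193 [-31.4   0.8  20.8]
196 [-28.    0.8  21.9]
199 [-24.8   0.9  21.5]
202 [-21.4   0.9  22.4]
205 [-12.3   1.   77.8]
208 [-9.5  1.1 78.8]
211 [-6.8  1.1 79.6]
214 [-4.2  1.1 78.7]
217 [-1.5  1.1 79.6]
220 [ 1.1  1.1 78.5]
223 [ 3.8  1.1 80. ]
226 [ 6.3  1.2 78.1]
229 [ 9.   1.2 78.4]
232 [10.9  1.1 34.8]
235 [14.   1.2 37. ]
238 [17.   1.2 35.7]
241 [20.   1.2 39.7]
244 [22.9  1.2 41.7]
247 [25.7  1.3 46.6]
250 [28.6  1.3 47.6]
253 [31.2  1.3 51.4]
256 [33.9  1.3 54.1]
259 [36.5  1.4 57.4]
262 [39.   1.4 60.2]
265 [41.3  1.4 65.6]
268 [43.9  1.4 66.4]
271 [46.7  1.4 65.3]
274 [54.5  1.4 22.6]
277 [57.5  1.5 23.2]
280 [60.7  1.5 22.3]
283 [67.4  1.5 -1.8]
278 [39.1  0.8 60.5] [46.9  7.8 67.6] [-5.9  7.8]
```

The grip top reads 79 mm above the face, so the tip is at −33 mm and agrees with the measured bottom. The lever is at q≈0.72, still open. I'll close the fingers and nudge the bar from its grip side first, then press it down.

```bash
python3 -m inch '[-0.02,0,0,0,-0.02,0.001,0.02,0,-0.004,0,0.03,0,0,0,0,0,0,0,0,0]' -1 40
```

```text
t: 21.12
tcp_pos: [0.4879, -0.0069, 0.2701]
tool_rot: [-180.0, 0.0, -175.5]
force: [-0.0, 0.2, 0.6]
grip_width: -0.002
```

```bash
python3 -m inch '[0,0,0.015,0,0,0,0.013,0,0,0,0.008,0,0,0,0,0]'; python3 look.py w16
```

```text
t: 21.62
tcp_pos: [0.4873, -0.0068, 0.2326]
tool_rot: [-180.0, -0.1, -175.5]
force: [1.3, -0.0, 0.5]
grip_width: 0.001
21.625 [ 0.4873 -0.0068  0.2326] [-179.9816   -0.0851 -175.5245] [ 1.265  -0.0429  0.5078]
```

View pics/w16.png

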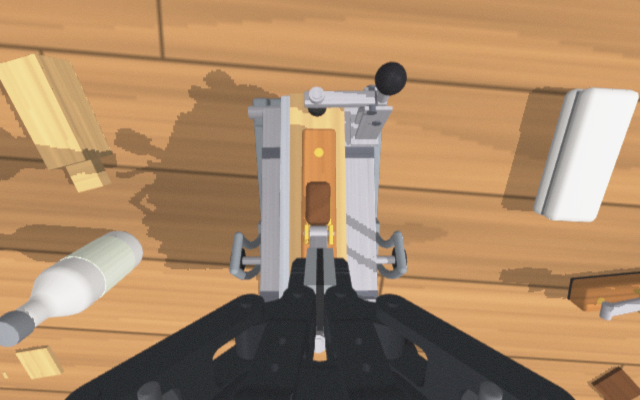

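The finger is centred on the gauge between the grip (317,203) and the bar (320,342). I go down and nudge uphill.

```bash
python3 -m inch '[-0.001,0,0.009,0,0,0,0.007,0,0,0,0,0]'; python3 -m inch '[-0.006,0,0,0,-0.004,0,0,0,0,0,0,0]'; python3 -m inch '[-0.004,0,0,0,-0.003,0,0.002,0,0,0,0,0]'
```

```text
t: 22.05
tcp_pos: [0.4883, -0.0067, 0.2165]
tool_rot: [-180.0, -0.1, -175.5]
force: [-0.2, 0.4, -0.3]
grip_width: -0.0
t: 22.42
tcp_pos: [0.4992, -0.0058, 0.2173]
tool_rot: [-180.0, 0.0, -175.5]
force: [-0.3, 0.5, 0.3]
grip_width: 0.003
t: 22.8
tcp_pos: [0.5062, -0.0052, 0.2154]
tool_rot: [-180.0, 0.0, -175.5]
force: [-0.2, 0.0, 1.1]
grip_width: 0.001
```

```bash
python3 look.py w17;python3 -c "
from h import *
im,d=vision.get_image('scene');cv2.imwrite('pics/s17.png',cv2.resize(im[110:220,280:400],None,fx=6,fy=5,interpolation=cv2.INTER_CUBIC))"
```

```text
22.8 [ 0.5062 -0.0052  0.2154] [-179.9967    0.048  -175.52  ] [-0.2264  0.0251  1.0721]
```

View pics/s17.png

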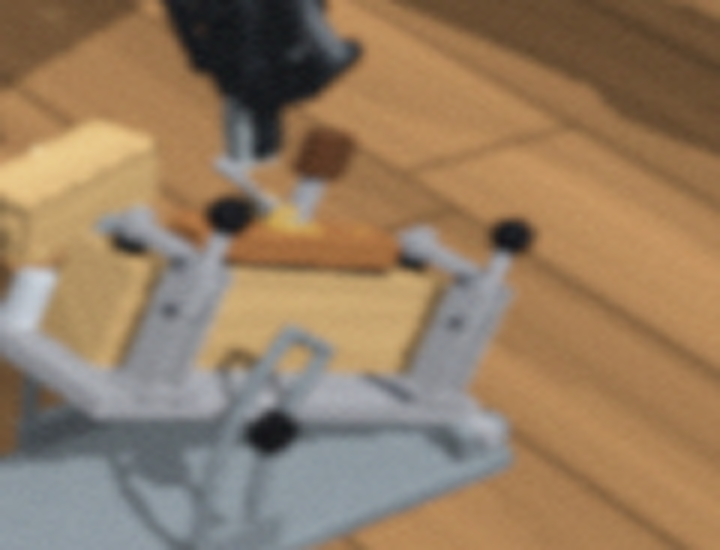

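View pics/w17.png

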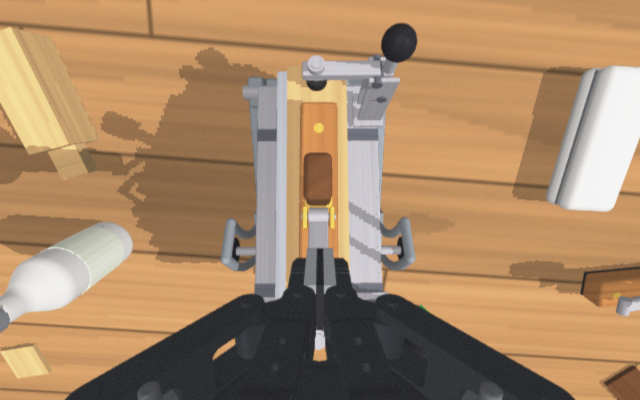

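```bash
python3 -m inch '[0,0,-0.012,0,-0.01,0,0,0,-0.008,0,0,0,0,0,0,0]'; python3 -m inch '[0,0,0.006,0,0,0,0.003,0,0,0,0,0]'; python3 -m inch '[-0.002,0,0.003,0,0,0,0,0]'; python3 -m inch '[-0.002,0,0.003,0,0,0,0,0]'
```

```text
t: 23.4
tcp_pos: [0.5241, -0.0038, 0.2266]
tool_rot: [-180.0, -0.1, -175.5]
force: [-0.1, 0.3, -0.1]
grip_width: -0.002
t: 23.78
tcp_pos: [0.5234, -0.0039, 0.218]
tool_rot: [-180.0, -0.0, -175.5]
force: [-0.2, -0.3, 0.1]
grip_width: 0.002
t: 24.02
tcp_pos: [0.5261, -0.0037, 0.2156]
tool_rot: [-180.0, 0.1, -175.5]
force: [-0.2, 0.1, 1.7]
grip_width: -0.002
t: 24.28
tcp_pos: [0.5277, -0.0035, 0.2121]
tool_rot: [-180.0, -0.0, -175.5]
force: [0.9, 0.6, 1.1]
grip_width: -0.0
```

```bash
python3 -m inch '[-0.001,0,0.003,0,0,0,0,0]'; python3 -m inch '[-0.001,0,0.002,0,0,0,0,0]'; python3 -m inch '[0,0,0.002,0,0,0,0,0]'
```

```text
t: 24.52
tcp_pos: [0.5284, -0.0034, 0.2088]
tool_rot: [180.0, -0.1, -175.5]
force: [1.1, -0.3, 1.1]
grip_width: -0.0
t: 24.78
tcp_pos: [0.5295, -0.0034, 0.207]
tool_rot: [180.0, -0.0, -175.5]
force: [0.1, 0.1, 0.6]
grip_width: -0.003
t: 25.02
tcp_pos: [0.5295, -0.0034, 0.2051]
tool_rot: [180.0, -0.0, -175.5]
force: [0.1, -0.0, 1.4]
grip_width: -0.001
```

```bash
python3 -m inch '[0,0,0.0015,0,0,0,0,0]'; python3 -m inch '[0,0,0.0015,0,0,0,0,0]'
```

```text
t: 25.28
tcp_pos: [0.5296, -0.0034, 0.2037]
tool_rot: [180.0, -0.0, -175.5]
force: [1.2, 0.4, 0.7]
grip_width: 0.002
t: 25.52
tcp_pos: [0.5298, -0.0034, 0.2025]
tool_rot: [-180.0, 0.0, -175.5]
force: [1.3, -1.1, 2.9]
grip_width: 0.002
```

```bash
python3 look.py w18;python3 -c "
from h import *
im,d=vision.get_image('scene');cv2.imwrite('pics/s18.png',cv2.resize(im[110:220,280:400],None,fx=6,fy=5,interpolation=cv2.INTER_CUBIC))"
```

```text
25.525 [ 0.5298 -0.0034  0.2025] [-179.9924    0.0313 -175.5234] [ 1.3134 -1.0736  2.8653]
```

View pics/s18.png

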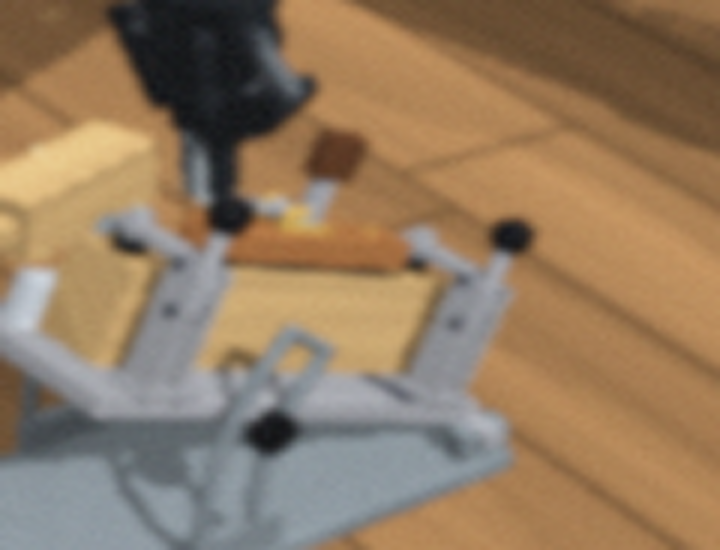

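View pics/w18.png

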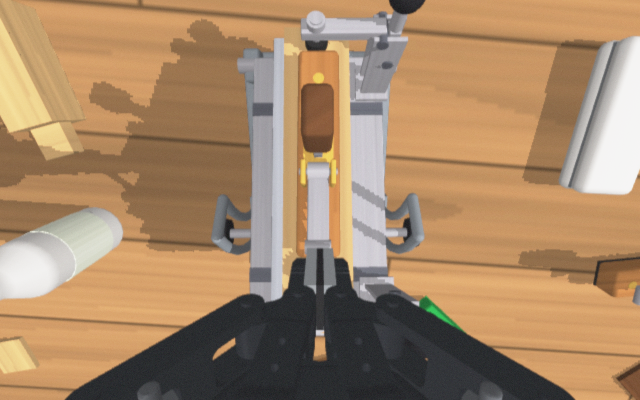

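```bash
python3 -m inch '[0,0,0.0015,0,0,0,0,0]'; python3 -m inch '[0,0,0.0015,0,0,0,0,0]'; python3 -m inch '[0,0,0.0015,0,0,0,0,0]'
```

```text
t: 25.88
tcp_pos: [0.5303, -0.0034, 0.202]
tool_rot: [-180.0, 0.1, -175.5]
force: [-0.3, 0.9, 6.8]
grip_width: -0.003
t: 26.12
tcp_pos: [0.5306, -0.0035, 0.2016]
tool_rot: [-180.0, 0.2, -175.5]
force: [-0.8, 0.4, 12.7]
grip_width: 0.001
t: 26.38
tcp_pos: [0.5308, -0.0036, 0.2012]
tool_rot: [-180.0, 0.3, -175.5]
force: [-2.7, 1.8, 17.7]
grip_width: 0.002
```

On its stop: force builds without travel. I lift off and inspect.

```bash
python3 -m inch '[0,0,-0.004,0,0,0,-0.03,0,0.01,0,-0.04,0,0.035,0,-0.04,0,0.04,0,0,0,0,0,0,0]'; python3 look.py w19; python3 - <<'E'
from h import *
np.set_printoptions(precision=1,suppress=True)
r=np.load('rail.npz');M,x,y,n=[r[k] for k in ('M','x','y','n')]
z=np.load("w19.npz");K,T,d,im=[z[k] for k in ("K","T","d","im")];D=cloud(d,K,T)-M
h=np.stack([D@x,D@y,D@n],-1)*1000
for v in range(150,300,3): print(v,h[v,318],end=' ')
g=h[120:310,290:345].reshape(-1,3)
s=g[(g[:,2]>19)&(g[:,2]<25)&(abs(g[:,1])<11)&(g[:,0]<-20)&(g[:,0]>-62)]
w=np.linalg.lstsq(np.c_[s[:,:2],np.ones(len(s))],s[:,2],rcond=None)[0];print("\nstock plane",np.degrees(w[:2]),w[2])
t=g[(g[:,2]>70)&(g[:,2]<90)];print("grip top",np.median(t,0))
b=g[(g[:,0]>22)&(g[:,0]<70)&(g[:,2]>30)&(g[:,2]<60)&(abs(g[:,1])<5)];f=np.polyfit(b[:,0],b[:,2],1);print("lever slope",np.degrees(np.arctan(f[0])),b.max(0),len(b))
vision.get_image('scene')
E
```

```text
t: 27.12
tcp_pos: [0.4428, -0.0102, 0.3124]
tool_rot: [179.9, 0.0, -175.5]
force: [-0.3, 1.7, 0.6]
grip_width: 0.002
27.125 [ 0.4428 -0.0102  0.3124] [ 179.9371    0.0478 -175.4992] [-0.34    1.7323  0.6003]
150 [-87.5  -0.7   7.4] 153 [-84.6  -0.7   5.4] 156 [-82.6  -0.8   0. ] 159 [-73.6  -0.5  20.6] 162 [-69.9  -0.5  22.2] 165 [-66.8  -0.5  21.4] 168 [-63.3  -0.4  22.6] 171 [-60.1  -0.4  22.1] 174 [-56.7  -0.4  23. ] 177 [-53.6  -0.4  22.3] 180 [-50.6  -0.3  21.4] 183 [-47.6  -0.3  20. ] 186 [-44.1  -0.3  21.3] 189 [-40.6  -0.2  23.1] 192 [-37.8  -0.2  21. ] 195 [-34.5  -0.2  21.6] 198 [-31.2  -0.2  21.9] 201 [-21.2   0.3  77.1] 204 [-18.3   0.4  79.7] 207 [-15.9   0.4  77.2] 210 [-13.2   0.4  78.8] 213 [-10.5   0.4  79.7] 216 [-8.   0.4 79.4] 219 [-5.5  0.4 78.6] 222 [-2.9  0.5 78.9] 225 [-0.4  0.5 78.4] 228 [ 2.1  0.5 76.4] 231 [ 3.7  0.2 34.1] 234 [ 6.7  0.2 35. ] 237 [ 9.6  0.3 35.9] 240 [12.6  0.3 32.9] 243 [15.5  0.3 34.2] 246 [18.5  0.3 33.6] 249 [ 16.3   1.4 182.6] 252 [ 17.7   1.4 185.5] 255 [ 19.    1.5 188.6] 258 [ 20.2   1.5 191.2] 261 [ 21.4   1.5 194.3] 264 [ 22.6   1.5 195.8] 267 [ 23.6   1.6 199.5] 270 [ 24.7   1.6 201.7] 273 [ 25.9   1.6 202.8] 276 [ 26.8   1.7 205.4] 279 [ 27.8   1.7 207.4] 282 [ 28.8   1.7 209.2] 285 [ 29.6   1.7 211.3] 288 [ 30.9   1.7 211. ] 291 [ 32.2   1.7 210.1] 294 [ 33.3   1.7 210.4] 297 [ 35.    1.7 207.8] 
stock plane [0.1 0.1] 22.188898480932288
grip top [-9.   0.4 78.7]Traceback (most recent call last):
  File "<stdin>", line 11, in <module>
    raise TypeError("expected non-empty vector for x")
TypeError: expected non-empty vector for x
```

View pics/w19.png

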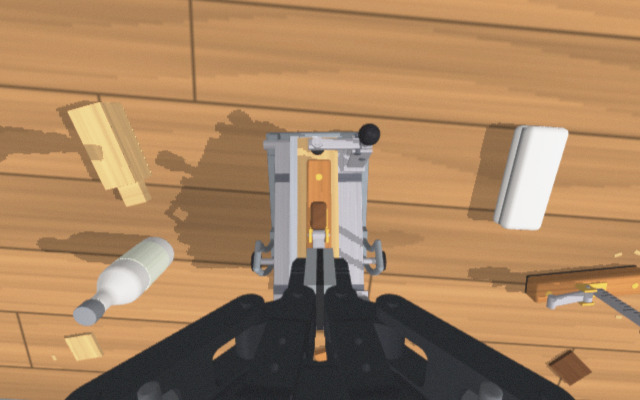

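```bash
python3 -m inch '[0.03,0,-0.03,0,0.02,0,-0.02,0,0,0,0,0,0,0,0,0]' 0.5; python3 look.py w20; cat > chk.py <<'E'
from h import *
import sys
np.set_printoptions(precision=1,suppress=True)
r=np.load('rail.npz');M,x,y,n=[r[k] for k in ('M','x','y','n')]
z=np.load(sys.argv[1]+".npz");K,T,d,im=[z[k] for k in ("K","T","d","im")];D=cloud(d,K,T)-M
h=np.stack([D@x,D@y,D@n],-1)*1000
g=h[100:340,280:360].reshape(-1,3)
s=g[(g[:,2]>19)&(g[:,2]<25)&(abs(g[:,1])<11)&(g[:,0]<-28)&(g[:,0]>-66)]
w=np.linalg.lstsq(np.c_[s[:,:2],np.ones(len(s))],s[:,2],rcond=None)[0];print("stock plane",np.degrees(w[:2]),w[2])
q=g[(g[:,2]>18)&(g[:,2]<25)&(abs(g[:,1])<11)];print("stock x range",np.percentile(q[:,0],[0.3,99.7]))
t=g[(g[:,2]>70)&(g[:,2]<90)];print("grip top",np.median(t,0),t.min(0),t.max(0))
c=t.min(0)[0]/2+t.max(0)[0]/2
b=g[(g[:,0]>c+17)&(g[:,0]<c+70)&(g[:,2]>28)&(g[:,2]<62)&(abs(g[:,1])<5)]
for a in range(10,70,4):
    k=b[(b[:,0]>c+a)&(b[:,0]<c+a+4)]
    if len(k): print(a,np.median(k[:,2]),end='; ')
E
python3 chk.py w20
```

```text
t: 27.68
tcp_pos: [0.3953, -0.0136, 0.3604]
tool_rot: [180.0, -0.2, -175.5]
force: [-0.2, -0.4, -1.0]
grip_width: 0.752
27.675 [ 0.3953 -0.0136  0.3604] [ 179.9967   -0.1541 -175.5153] [-0.244  -0.3955 -0.9995]
stock plane [0.2 0.4] 22.191850064898976
stock x range [-97.1  96. ]
grip top [-9.4  0.3 78.8] [-21.1  -6.2  74.7] [ 2.2  6.8 80.9]
14 34.518656654149204; 18 33.94155826314744; 22 33.58387221410553; 26 34.05338813614262; 30 34.36874952767923; 34 35.14126965310585; 38 35.30529467088836; 42 36.239139179686866; 46 36.84792221219925; 50 37.83750296337378; 54 39.49584078599568; 58 39.65196874181025;
```

View pics/w20.png

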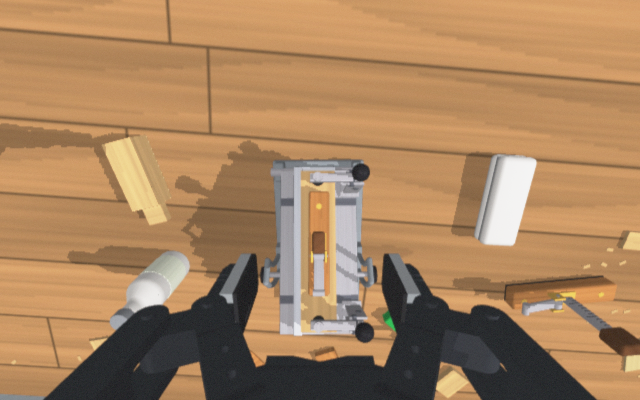

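The lever reads locked: bar top 39.6 mm against 40.0 expected. The gauge has shifted about 8 mm down the rail while I worked the lever, so I check whether it is creeping.

```bash
python3 -m inch '[0,0,0,0,0,0,0,0,0,0,0,0,0,0,0,0,0,0,0,0,0,0,0,0,0,0,0,0,0,0,0,0]'; python3 look.py w21; python3 chk.py w21; python3 - <<'E'
from h import *
np.set_printoptions(precision=4,suppress=True)
r=np.load('rail.npz');M,x,y,n=[r[k] for k in ('M','x','y','n')]
z=np.load("w21.npz");im=z["im"];W=cloud(z["d"],z["K"],z["T"])
from scipy.optimize import least_squares
for nm,(uu,vv) in dict(up=(364,332),low=(360,172)).items():
    b=W[vv-8:vv+9,uu-8:uu+9].reshape(-1,3);b=b[(im[vv-8:vv+9,uu-8:uu+9].reshape(-1,3).max(1)<80)];b=b[abs(b[:,2]-np.median(b[:,2]))<.012]
    p=least_squares(lambda p:np.linalg.norm(b-p,axis=1)-0.011,b.mean(0)-[0,0,.01],loss='soft_l1',f_scale=.001).x;D=p-M;D=np.array([D@x,D@y,D@n])*1000;print(nm,D,"q",np.arctan2(D[1]-52,D[2]+10))
a,_=vision.get_image("top");z0=np.load("top0.npz")["im"]
cv2.imwrite("pics/top2.png",a)
E
```

```text
t: 28.72
tcp_pos: [0.395, -0.0139, 0.3618]
tool_rot: [-180.0, -0.0, -175.5]
force: [-0.3, -0.5, 0.9]
grip_width: 0.756
28.725 [ 0.395  -0.0139  0.3618] [-179.9998   -0.0016 -175.5233] [-0.3294 -0.4959  0.9032]
stock plane [0.2 0.2] 22.182865035304836
stock x range [-97.9  96.3]
grip top [-9.7  0.  78.6] [-21.5  -6.6  74.8] [ 2.   6.4 81.8]
18 34.05026712190774; 22 33.710948394497066; 26 33.93868864395499; 30 34.129610066008745; 34 35.16107016612664; 38 35.76141692624107; 42 36.29080860324548; 46 36.65650247933178; 50 37.24160857479424; 54 38.83316670611829; 58 39.92684036723611; 62 37.464887849551104; up [90.7775 52.6509 44.9208] q 0.01185108501569478
low [-93.1717  50.1529  44.8639] q -0.0336550447325076
```

View pics/top2.png

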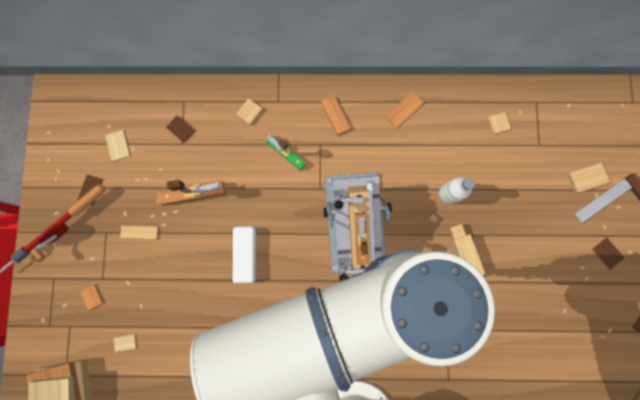

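```bash
python3 -c "
from rig import finish_job; print(finish_job())"
```

```text
the job is handed in; nothing more can be done
None
```

The upper clamp is shut and the gauge is standing locked on the rail for you to read. I handed the job in at about 29 s of the 62 s allowed; it reports no verdict.

**What I did**
- **Clamp:** I swung the upper clamp's handle shut against its stop.
- **Gauge:** I took the small orange gauge by its grip and let it pivot flat onto the slope.
- **Blade:** I slid it down until it met the bottom of the mortise.
- **Lever:** I pressed it down onto its stop and backed the arm clear.

**Last checks**

| Item | Reading | Expected |
|---|---|---|
| Clamp handle angle | about 0.01 rad | 0 (shut) |
| Stock top above the rail face | 22.2 mm, within about 0.2° of square | 22 mm |
| Grip top above the face | 78.6 mm, so the tip is about 33 mm down | bottom measured at about 33 mm |
| Top of the lever bar | about 39.7 mm | 40.0 mm when locked |

The glue, the spectacles case and the tenoned offcut look unmoved in the top picture.

**What did not go cleanly**
- **Gauge shift:** it slid about 8 mm down the rail while I worked the lever. It is still flat, and the tip is still in the mortise and within the 25 mm limit. Over a further second of watching it moved no more than 0.3 mm, about the noise of the measurement.
- **Clamp push:** while closing the clamp my fingers bound on the handle ball and the wrist force reached about 50 N (its limit is 120 N). I eased it off before finishing the swing.

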